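# Skim along the curved vial tray and fold its flip lids shut

## Robot

A 6-joint arm with a two-finger parallel gripper is mounted at the origin on the work surface. World frame = base frame: x ahead of the robot, y to its left, z up, the work surface at z = 0. Lengths are in m, angles in degrees, forces in N, time in s.
With the tool pointing down it reaches from about 0.35 to 0.875 m from the base axis. Payload 4.2 kg.
Tool frame: the origin (TCP) lies at the very end of the fingers, on their centre line; the grasp point (between the pads) lies 19 mm behind it (r.grip_point_offset is the distance from the TCP to the grasp point, in m); z points along the fingers, y is the line along which they close (so a half turn about z gives the same grasp; the last joint's range is limited). The gripper opens to 87 mm and grips with 3 to 60 N. Pads are 19 mm wide; open, the fingers measure 117 mm over their backs; the gripper's body (75 mm by 190 mm) begins 51 mm behind the grasp point.
Start: joints at [-48.839, 22.042, 0.453, 0, -68.411, -14.817], TCP at [0.277, -0.56, 0.223] pointing down, gripper open.
Joint ranges: [-179.83, 179.83], [-69.29, 118.12], [-61.27, 80.66], [-181.25, 117.63], [-171.15, -9.14], [-177.46, 177.46]. Speed limits (degrees/s): [159.86, 159.86, 180, 180, 180, 180].

## Interface

Orientations are given as a 3x3 rotation matrix whose columns are the frame's x, y, z axes.
In Python, from station import r, cams gives the robot as it stands. The module is installed in compiled form; this text tells all that it offers.
- The arm moves only by the shell command python3 -m handwheel 'ROWS'. ROWS is JSON, a list that holds one entry, the list of rows, each a list of 7 numbers: the turn, a rotation vector about the tool's x, y, z in units of 6 degrees (1.0 is 6 degrees), then the shift along the tool's x, y, z in m, then the finger opening in m, from 0 to 0.087. In form: [[[ax, ay, az, x, y, z, jaw], ...]]. A call has 1 to 12 rows; each row shifts and turns the commanded pose from where the row before left it, along the tool's axes as they then stand; what a row does not reach is not made up. A row lasts 1/10 s, in which the tool goes at most 50 mm and 8.59 degrees, less where a joint would pass 70% of its speed; a pose out of reach is approached as far as the arm can. A call with a gripper value outside its range is refused whole. The fingers move at their own pace and stop on an object; the grip force is fixed at half the most. Time passes only in rows, so rows that do not move let the fingers close. It gives the time, the measured TCP pose, the force, the opening and the grip force at its end, in the units of the state.
- r.sense(): the state, without advancing time (a new reading comes with each control period).
- cams.capture(name): name is "scene" or "top"; returns the picture (480x640x3 uint8, red, green, blue); there is no depth.
- cams.get_calibration(name): a dict with "camera_matrix" (3x3 intrinsics, pixels), "rvec" (rotation vector, rad) and "tvec" (3), from world to camera coordinates, as OpenCV has them. Camera axes: x right, y down, z forward; pixel columns grow to the right and rows downward; lengths in m; the calibration is good to about 2 mm. A picture is of the moment at which its call begins. get_calibration takes no time and is no camera call.
- r.finish_job(): hands the job in; it is judged then, once.
The state is a dict: "time_s": time; "joints": joint angles; "joint_velocities": joint speeds; "effort": joint torques, N m; "tcp_pos": TCP position; "ee_rot": TCP orientation; "wrist_force": force on the tool from outside, world axes, zero at the start; "moment": the same for the moment, N m; "gripper_width": opening from 0.0 (shut) to 1.0 (fully open); "gripper_force": force on a finger pad.
Only numpy, scipy, OpenCV 4.12 (cv2) and the standard library are available. Lean on these libraries where they do the work, as an engineer would, in place of code of your own. Each camera call takes 0.05 s, during which the arm holds its last target. There are 200 camera calls.

## Task

Run your fingertips lightly along the curved row of blue flip lids, from the red-striped end to the other end, skimming just above the level of the shut lids so that the five lids fold flat shut one after another. Push gently and do not pick anything up: the tray stays where it stands. Leave the orange-lidded tray open and everything else undisturbed, and finish clear.

Things in the scene. Friction and masses are not known exactly. Their poses are not given: they have to be found in the camera images.
- blue_tray: loose curved aluminium tray (about 0.9 kg, rubber feet) with five BLUE flip lids standing open; arc of 160 mm centre-line radius, 185 long, 46 across, metal top 40 above the bench. Origin: centre of its underside, under the middle of the centre line. x points to the convex side; the row runs from the red-striped end (-y) to +y; the arc's centre is 160 mm from the origin along -x
- orange_tray: an identical tray with ORANGE flip lids standing open: leave alone. Same origin and axes as the blue tray.
- blue_seat1 (a point): point on the blue tray at the centre of the top of lid 1 (counted from the red end) as it lies when shut: 14 mm past its hinge along the row, 45 mm above the bench; fixed to the tray, it does not move with the lid. Its axes are the tray's. Lids 1 to 5 have their hinges on the centre line at -0.5, -0.3, -0.1, 0.1, 0.3 rad about the arc's centre (0 = tray +x, positive to +y)
- blue_seat2 (a point): (as blue_seat1, for lid 2) 14 mm past its hinge along the row, 45 mm above the bench, fixed to the tray. Fingertips that pass along the centre line 1 to 5 mm above this height fold each lid down; lower ones bear on the hinges and shut lids and shove the tray along
- blue_seat3 (a point): point on the blue tray at the centre of the top of lid 3 (counted from the red end) as it lies when shut: 14 mm past its hinge along the row, 45 mm above the bench; fixed to the tray, it does not move with the lid. Its axes are the tray's
- blue_seat4 (a point): point on the blue tray at the centre of the top of lid 4 (counted from the red end) as it lies when shut: 14 mm past its hinge along the row, 45 mm above the bench; fixed to the tray, it does not move with the lid. Its axes are the tray's
- blue_seat5 (a point): point on the blue tray at the centre of the top of lid 5 (counted from the red end) as it lies when shut: 14 mm past its hinge along the row, 45 mm above the bench; fixed to the tray, it does not move with the lid. Its axes are the tray's
- blue_lid1 (a joint): hinge angle (rad) of the first blue lid from the red end: 0 flat shut, 1.57 upright, 1.75 open stop. Lid: 28 mm across the row, 29 along it, 3 thick, hinged at its edge nearest the red end, axis 42.5 above the bench, square to the row. Starts 1.25 to 1.7, folds away from the red end, stays where left (stiff hinge, 6 mN m). Upright it reaches 72 mm up; shut, its top is at 45
- blue_lid2 (a joint): hinge angle in rad of flip lid 2 of the blue tray, counted from the red-striped end: 0 = flat shut, about 1.57 = upright, 1.75 = open stop (leaning back towards the red end)
- blue_lid3 (a joint): hinge angle in rad of flip lid 3 of the blue tray, counted from the red-striped end: 0 = flat shut, about 1.57 = upright, 1.75 = open stop (leaning back towards the red end)
- blue_lid4 (a joint): hinge angle in rad of flip lid 4 of the blue tray, counted from the red-striped end: 0 = flat shut, about 1.57 = upright, 1.75 = open stop (leaning back towards the red end)
- blue_lid5 (a joint): hinge angle in rad of flip lid 5 of the blue tray, counted from the red-striped end: 0 = flat shut, about 1.57 = upright, 1.75 = open stop (leaning back towards the red end)
- orange_lid1 (a joint): hinge angle in rad of flip lid 1 of the orange tray, counted from the red-striped end: 0 = flat shut, about 1.57 = upright, 1.75 = open stop (leaning back towards the red end)
- orange_lid2 (a joint): hinge angle in rad of flip lid 2 of the orange tray, counted from the red-striped end: 0 = flat shut, about 1.57 = upright, 1.75 = open stop (leaning back towards the red end)
- orange_lid3 (a joint): hinge angle in rad of flip lid 3 of the orange tray, counted from the red-striped end: 0 = flat shut, about 1.57 = upright, 1.75 = open stop (leaning back towards the red end)
- orange_lid4 (a joint): hinge angle in rad of flip lid 4 of the orange tray, counted from the red-striped end: 0 = flat shut, about 1.57 = upright, 1.75 = open stop (leaning back towards the red end)
- orange_lid5 (a joint): hinge angle in rad of flip lid 5 of the orange tray, counted from the red-striped end: 0 = flat shut, about 1.57 = upright, 1.75 = open stop (leaning back towards the red end)
- green_pen: green pen with a black cap end, 126 long, 13 high, lying between the two trays (sizes in mm); origin at its underside, mid-length; a bystander
- brass_pen: brass-coloured pen, 126 long, 13 high, lying at the front left (sizes in mm); origin at its underside, mid-length; a bystander
- small_vial: small closed glass vial, 24 diameter, 45 high, standing in front (sizes in mm); origin at its underside; a bystander
- beaker: open glass beaker, 68 diameter, 85 high, behind the trays in the middle (sizes in mm); origin at its underside; a bystander
- amber_bottle: amber bottle, 68 diameter, 140 high, behind on the left (sizes in mm); origin at its underside; a bystander
- conical_flask: greenish conical flask, 80 diameter, 100 high, behind on the right (sizes in mm); origin at its underside; a bystander
- spatula: steel spatula, 170 long, lying at the front right (sizes in mm); origin at its underside; a bystander

How it is judged:
By the outcome, as a careful person would: the job done as asked, in the order asked, and still so for the second after the job is handed in, with the robot touching nothing.
It also fails if it takes over 48 s, if anything falls off the work surface, if the arm or the gripper's body presses on something with over 40 N, if the wrist force passes 120 N, or if a joint passes its speed limit or range.

## Working session

There is one attempt and no reset: what is moved stays moved. The work goes in short steps, Python scripts to look and compute and a shell command to move; the robot and the scene stay as the last step left them, time stands still between calls to the robot, and variables do not carry over. Pictures are saved under pics/ and viewed, at most 10 in all, crops included, and the job is handed in when it is done.

```bash
mkdir -p pics
python3 - <<'E'
from station import r,cams
import cv2,numpy as np
for n in("top","scene"):
    im=cams.capture(n); cv2.imwrite(f"pics/{n}0.png",im[:,:,::-1]); c=cams.get_calibration(n)
    R=cv2.Rodrigues(np.array(c["rvec"]))[0]; print(n,c["camera_matrix"],(-R.T@np.array(c["tvec"]).ravel()).round(3),R.round(3).tolist())
s=r.sense();print(s["time_s"],s["tcp_pos"],np.round(s["ee_rot"],3).tolist(),s["gripper_width"])
E
```

```text
top [[496.39449228   0.         315.05197077]
 [  0.         496.39449228 242.4876818 ]
 [  0.           0.           1.        ]] [ 0.359 -0.028  1.058] [[0.101, -0.995, -0.003], [-0.971, -0.098, -0.22], [0.218, 0.025, -0.976]]
scene [[485.64180493   0.         318.95553358]
 [  0.         485.64180493 236.96286182]
 [  0.           0.           1.        ]] [ 0.902 -0.635  0.626] [[0.877, 0.479, -0.023], [0.273, -0.539, -0.797], [-0.394, 0.693, -0.604]]
0.1 [ 0.27714452 -0.55959243  0.22155907] [[-0.896, -0.444, -0.001], [-0.444, 0.896, 0.002], [0.0, 0.002, -1.0]] 0.9981077105967937
```

View pics/top0.png

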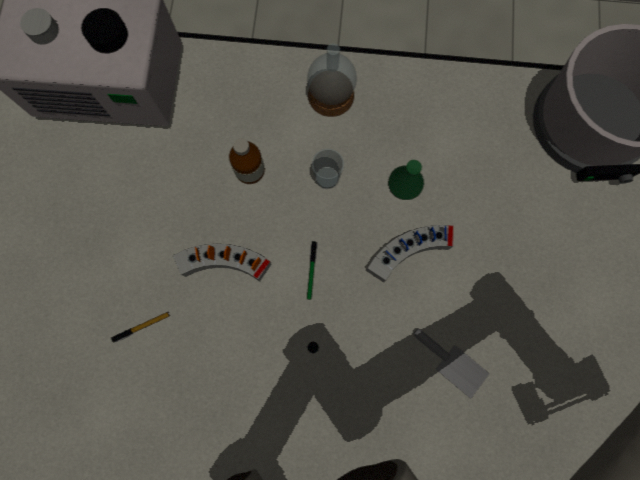

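View pics/scene0.png

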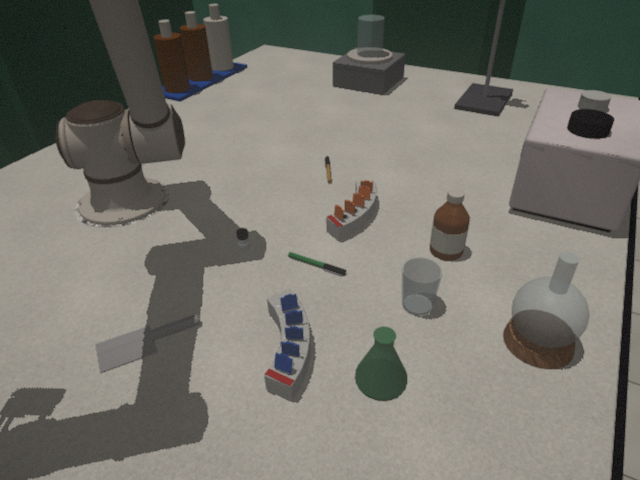

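The top view shows the blue tray with its red end at about (451,235) and its far end at (380,265), convex side up (+x). The orange tray is at (225,258), the green pen at (312,270) and the flask at (406,180). I'll crop in on the blue tray.

Run:
```python
import cv2,numpy as np
a=cv2.imread("pics/top0.png")[210:295,355:465]; b=cv2.imread("pics/scene0.png")[280:405,250:325]
a=cv2.resize(a,None,fx=4.5,fy=4.5,interpolation=cv2.INTER_CUBIC); b=cv2.resize(b,None,fx=4,fy=4,interpolation=cv2.INTER_CUBIC)
H=max(a.shape[0],b.shape[0]); p=lambda x:cv2.copyMakeBorder(x,0,H-x.shape[0],0,0,cv2.BORDER_CONSTANT)
cv2.imwrite("pics/crop0.png",np.hstack([p(a),p(b)])*1)
```

```text
(no output)
```

View pics/crop0.png

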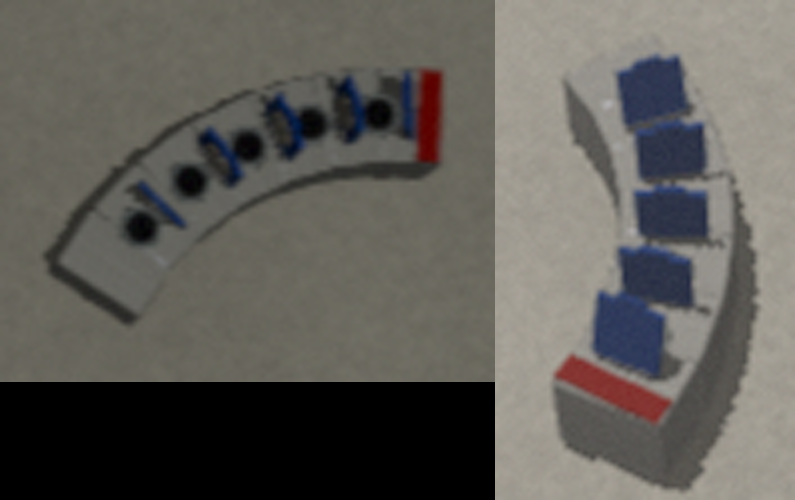

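The crop shows the tray top face corners, the five black well marks under the lids, and the red stripe. I'll fit the pose from those points cast onto z=0.04 and cross-check with the scene view.

```bash
cat > h.py <<'E'
import cv2,numpy as np
from station import r,cams
def ray(n,px,z):
    c=cams.get_calibration(n);R=cv2.Rodrigues(np.array(c["rvec"]))[0];t=np.array(c["tvec"]).ravel()
    C=-R.T@t;u=cv2.undistortPoints(np.array(px,float).reshape(-1,1,2),np.array(c["camera_matrix"]),None).reshape(-1,2)
    d=np.c_[u,np.ones(len(u))]@R;return (C+d*((z-C[2])/d[:,2:]))[:,:2]
def pol(ρ,a): return np.c_[ρ*np.cos(a)-.16,ρ*np.sin(a)]
def fit(m,w):
    mc,wc=m.mean(0),w.mean(0);H=(m-mc).T@(w-wc);th=np.arctan2(H[0,1]-H[1,0],H[0,0]+H[1,1])
    R=np.array([[np.cos(th),-np.sin(th)],[np.sin(th),np.cos(th)]]);t=wc-R@mc;return th,t,(w-(m@R.T+t))
E
cat > m.py <<'E'
from h import *
g=cv2.imread("pics/top0.png")
hs=np.array([-.5,-.3,-.1,.1,.3])+14/160; e=185/2/160
mh=pol(np.full(5,.16),hs); mc=pol(np.array([.183,.137,.183,.137]),np.array([-e,-e,e,e]))
k=lambda p,s,o:(np.array(p,float)+.5)/s-.5+np.array(o)
ph=k([(380,115),(313,123),(248,147),(190,181),(140,227)],4.5,(355,210)); pc=k([(442,70),(438,163),(50,258),(130,322)],4.5,(355,210))
for nm,m,w in(("holes",mh,ray("top",ph,.04)),("corn",mc,ray("top",pc,.04)),("both",np.r_[mh,mc],ray("top",np.r_[ph,pc],.04))):
    th,t,res=fit(m,w);print(nm,np.degrees(th).round(2),t.round(4),(res*1e3).round(1).tolist())
    Rm=np.array([[np.cos(th),-np.sin(th)],[np.sin(th),np.cos(th)]])
ps=k([(657-495,422),(555-495,378),(655-495,38),(565-495,75)],4,(250,280))
th2,t2,r2=fit(mc,ray("scene",ps,.04));print("scene",np.degrees(th2).round(2),t2.round(4),(r2*1e3).round(1).tolist())
E
python3 m.py
```

```text
holes 31.62 [ 0.6059 -0.1976] [[0.1, -0.5], [0.7, -0.5], [-0.3, 0.1], [-0.1, 0.3], [-0.4, 0.6]]
corn 31.86 [ 0.6033 -0.1955] [[2.6, -3.7], [3.6, -4.7], [0.2, 2.8], [-6.3, 5.6]]
both 31.64 [ 0.6048 -0.1967] [[1.2, -1.4], [1.8, -1.4], [0.9, -0.8], [1.0, -0.5], [0.7, -0.2], [1.4, -2.3], [2.4, -3.5], [-1.6, 3.7], [-8.0, 6.5]]
scene 31.76 [ 0.6046 -0.1999] [[-0.5, -0.2], [2.5, -2.4], [0.4, -0.8], [-2.5, 3.5]]
```

```bash
python3 -m handwheel '[[[0,0,0,-0.042,0.0065,0,0],[0,0,0,-0.042,0.0065,0,0],[0,0,0,-0.042,0.0065,0,0],[0,0,0,-0.042,0.0065,0,0],[0,0,0,-0.042,0.0065,0,0],[0,0,0,-0.042,0.0065,0,0],[0,0,0,-0.042,0.0065,0,0],[0,0,0,-0.042,0.0065,0,0],[0,0,0,-0.042,0.0065,0,0],[0,0,0,-0.042,0.0065,0,0]]]'
python3 -m handwheel '[[[0,0,1.256,0,0,0,0],[0,0,1.256,0,0,0,0],[0,0,1.256,0,0,0,0],[0,0,1.256,0,0,0,0],[0,0,1.256,0,0,0,0],[0,0,0,0,0,0,0],[0,0,0,0,0,0,0],[0,0,0,0,0,0,0]]]'
cat > e.py <<'E'
# tracking error: angle along arc (deg), radial error, heading error (tool y vs tangent), tool-axis fix
import sys;from h import *
TH,T=np.radians(31.65),np.array([.6053,-.1985])
if len(sys.argv)>1: TH,T=np.radians(float(sys.argv[1])),np.array([float(v) for v in sys.argv[2:4]])
s=r.sense();p=np.array(s["tcp_pos"]);R=np.array(s["ee_rot"])
d=p[:2]-(T-.16*np.array([np.cos(TH),np.sin(TH)]));a=np.arctan2(d[1],d[0])
print("t",s["time_s"],"arc deg",np.degrees(a-TH).round(2),"radial mm",(1e3*(np.hypot(*d)-.16)).round(2),"z mm",(p[2]*1e3).round(2),
"y heading-tangent deg",(np.degrees(np.arctan2(R[1,1],R[0,1])-a)-90).round(2),"tilt",R[:2,2].round(4),"F",np.round(s["wrist_force"],2),"w",round(s["gripper_width"],3),"xy",p[:2].round(4))
E
python3 e.py
```

```text
time_s: 1.1
tcp_pos: [0.6259, -0.3141, 0.2219]
ee_rot: [[-0.896, -0.444, -0.001], [-0.444, 0.896, 0.0], [0.001, 0.001, -1.0]]
wrist_force: [0.9, -0.9, -0.1]
gripper_width: 0.174
gripper_force: 0.0
time_s: 1.9
tcp_pos: [0.6248, -0.3154, 0.2223]
ee_rot: [[-0.981, 0.195, -0.0], [0.195, 0.981, 0.0], [0.0, 0.0, -1.0]]
wrist_force: [0.2, -0.5, -0.7]
gripper_width: 0.008
gripper_force: 0.0
t 1.9 arc deg -43.6 radial mm -0.82 z mm 222.31 y heading-tangent deg 0.71 tilt [-0.0003  0.0002] F [ 0.2  -0.45 -0.71] w 0.008 xy [ 0.6248 -0.3154]
```

```bash
python3 -m handwheel '[[[0,0,0,0,0,0.04,0],[0,0,0,0,0,0.04,0],[0,0,0,0,0,0.04,0],[0,0,0,0,0,0.03,0],[0,0,0,0,0,0.015,0],[0,0,0,0,0,0,0],[0,0,0,0,0,0,0],[0,0,0,0,0,0,0]]]'; python3 e.py; python3 -m handwheel '[[[0,0,0,0,0,0,0]]]'; python3 e.py; python3 -m handwheel '[[[0,0,0,0,0,0,0]]]'; python3 e.py
python3 - <<'E'
from h import *
a=cams.capture("top")[205:295,350:470,::-1]; b=cams.capture("scene")[230:410,230:350,::-1]
a=cv2.resize(a,None,fx=4,fy=4,interpolation=cv2.INTER_CUBIC); b=cv2.resize(b,None,fx=2.6,fy=2.6,interpolation=cv2.INTER_CUBIC)
H=max(a.shape[0],b.shape[0]); p=lambda x:cv2.copyMakeBorder(x,0,H-x.shape[0],0,0,cv2.BORDER_CONSTANT)
cv2.imwrite("pics/c1.png",np.hstack([p(a),p(b)]))
E
```

```text
time_s: 2.7
tcp_pos: [0.6265, -0.316, 0.0601]
ee_rot: [[-0.981, 0.196, 0.004], [0.196, 0.981, -0.002], [-0.004, -0.001, -1.0]]
wrist_force: [0.4, 0.2, 0.1]
gripper_width: 0.007
gripper_force: 0.0
t 2.7 arc deg -43.67 radial mm 0.89 z mm 60.09 y heading-tangent deg 0.73 tilt [ 0.0042 -0.0016] F [0.37 0.16 0.07] w 0.007 xy [ 0.6265 -0.316 ]
time_s: 2.8
tcp_pos: [0.626, -0.3158, 0.0598]
ee_rot: [[-0.981, 0.196, 0.004], [0.196, 0.981, -0.001], [-0.004, -0.0, -1.0]]
wrist_force: [-0.0, -0.1, -0.5]
gripper_width: 0.001
gripper_force: 0.0
t 2.8 arc deg -43.63 radial mm 0.44 z mm 59.76 y heading-tangent deg 0.67 tilt [ 0.0036 -0.0011] F [-0.01 -0.14 -0.48] w 0.001 xy [ 0.626  -0.3158]
time_s: 2.9
tcp_pos: [0.6255, -0.3156, 0.059]
ee_rot: [[-0.981, 0.196, 0.002], [0.196, 0.981, -0.001], [-0.002, -0.0, -1.0]]
wrist_force: [0.2, -0.3, -0.7]
gripper_width: 0.002
gripper_force: 0.0
t 2.9 arc deg -43.62 radial mm -0.1 z mm 59.01 y heading-tangent deg 0.64 tilt [ 0.0023 -0.0006] F [ 0.24 -0.32 -0.73] w 0.002 xy [ 0.6255 -0.3156]
```

View pics/c1.png

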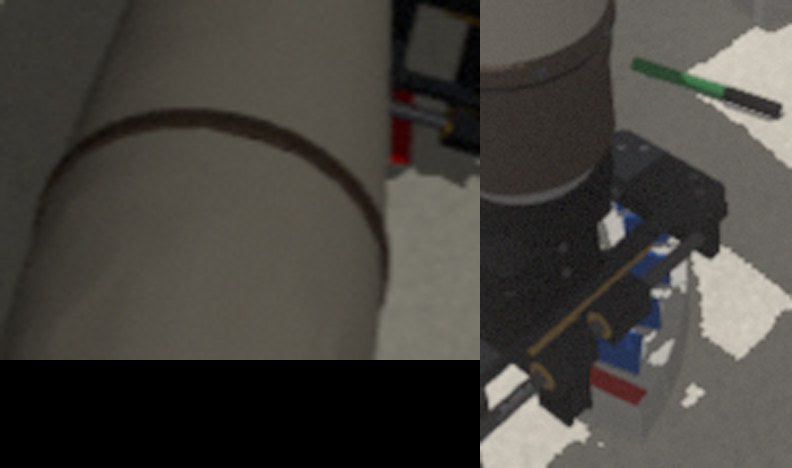

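The crop shows the shut fingers just short of the red stripe, with all the lids still open. The arm is still settling, so I'll go down and read z once it has.

```bash
python3 -m handwheel '[[[0,0,0,0,0,0.009,0],[0,0,0,0,0,0,0],[0,0,0,0,0,0,0],[0,0,0,0,0,0,0],[0,0,0,0,0,0,0],[0,0,0,0,0,0,0],[0,0,0,0,0,0,0],[0,0,0,0,0,0,0],[0,0,0,0,0,0,0],[0,0,0,0,0,0,0]]]'>/dev/null; python3 e.py; for i in 1 2; do python3 -m handwheel '[[[0,0,0,0,0,0,0],[0,0,0,0,0,0,0]]]' >/dev/null; python3 e.py;done
```

```text
t 4.0 arc deg -43.6 radial mm -0.72 z mm 48.58 y heading-tangent deg 0.61 tilt [ 0.0001 -0.    ] F [-0.01  0.94 -0.27] w 0.007 xy [ 0.6249 -0.3154]
t 4.2 arc deg -43.6 radial mm -0.73 z mm 48.57 y heading-tangent deg 0.61 tilt [ 0.0001 -0.    ] F [ 0.02 -0.56  0.44] w 0.005 xy [ 0.6249 -0.3154]
t 4.4 arc deg -43.61 radial mm -0.76 z mm 48.56 y heading-tangent deg 0.62 tilt [0. 0.] F [-0.3  -0.14 -0.54] w 0.006 xy [ 0.6249 -0.3154]
```

```bash
python3 -m handwheel '[[[0,0,-0.2,-0.0001,0.0042,0.0012,0],[0,0,-0.2,-0.0001,0.0042,0,0],[0,0,-0.25,-0.0001,0.0042,0,0],[0,0,-0.25,-0.0001,0.0042,0,0],[0,0,-0.25,-0.0001,0.0042,0,0],[0,0,-0.25,-0.0001,0.0042,0,0],[0,0,-0.25,-0.0001,0.0042,0,0],[0,0,-0.25,-0.0001,0.0042,0,0],[0,0,-0.25,-0.0001,0.0042,0,0],[0,0,-0.25,-0.0001,0.0042,0,0],[0,0,-0.25,-0.0001,0.0042,0,0],[0,0,-0.25,-0.0001,0.0042,0,0]]]'>/dev/null; python3 e.py
```

```text
t 5.6 arc deg -25.43 radial mm 1.12 z mm 47.41 y heading-tangent deg -0.03 tilt [0.0002 0.0001] F [-0.69 -0.24  0.51] w 0.006 xy [ 0.6293 -0.265 ]
```

```bash
python3 -m handwheel '[[[0,0,-0.25,0.0001,0.0042,0,0],[0,0,-0.25,0.0001,0.0042,0,0],[0,0,-0.25,0.0001,0.0042,0,0],[0,0,-0.25,0.0001,0.0042,0,0],[0,0,-0.25,0.0001,0.0042,0,0],[0,0,-0.25,0.0001,0.0042,0,0],[0,0,-0.25,0.0001,0.0042,0,0],[0,0,-0.25,0.0001,0.0042,0,0],[0,0,-0.25,0.0001,0.0042,0,0],[0,0,-0.25,0.0001,0.0042,0,0],[0,0,-0.25,0.0001,0.0042,0,0],[0,0,-0.25,0.0001,0.0042,0,0]]]'>/dev/null; python3 e.py
```

```text
t 6.8 arc deg -7.64 radial mm 0.63 z mm 47.66 y heading-tangent deg 0.2 tilt [ 0.0006 -0.0006] F [-0.02 -2.01 -0.31] w 0.005 xy [ 0.6158 -0.2171]
```

Run:
```python
from h import *
b=cams.capture("scene")[230:410,220:380,::-1]
cv2.imwrite("pics/c2.png",cv2.resize(b,None,fx=3,fy=3,interpolation=cv2.INTER_CUBIC))
```

```text
(no output)
```

View pics/c2.png

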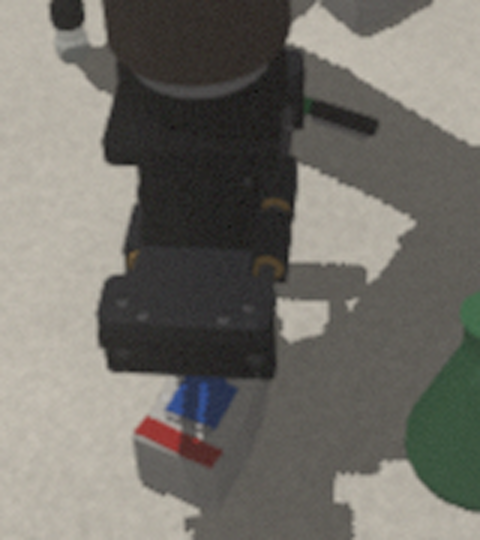

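The crop shows lid 1 lying shut at about (205,400), with the tray not visibly moved. The force is about 2 N, so I'll carry on.

```bash
python3 -m handwheel '[[[0,0,-0.25,0.0001,0.0042,0,0],[0,0,-0.25,0.0001,0.0042,0.0002,0],[0,0,-0.25,0.0001,0.0042,0,0],[0,0,-0.25,0.0001,0.0042,0,0],[0,0,-0.25,0.0001,0.0042,0,0],[0,0,-0.25,0.0001,0.0042,0,0],[0,0,-0.25,0.0001,0.0042,0,0],[0,0,-0.25,0.0001,0.0042,0,0],[0,0,-0.25,0.0001,0.0042,0,0],[0,0,-0.25,0.0001,0.0042,0,0],[0,0,-0.25,0.0001,0.0042,0,0],[0,0,-0.25,0.0001,0.0042,0,0]]]'>/dev/null; python3 e.py
```

```text
t 8.05 arc deg 10.64 radial mm -0.13 z mm 46.98 y heading-tangent deg -0.11 tilt [-0.0006  0.0002] F [ 0.31 -0.49  0.33] w 0.009 xy [ 0.5874 -0.1749]
```

```bash
python3 -m handwheel '[[[0,0,-0.25,0.0001,0.0042,0,0],[0,0,-0.25,0.0001,0.0042,0,0],[0,0,-0.25,0.0001,0.0042,0,0],[0,0,-0.25,0.0001,0.0042,0,0],[0,0,-0.25,0.0001,0.0042,0,0],[0,0,-0.25,0.0001,0.0042,0,0],[0,0,-0.25,0.0001,0.0042,0,0],[0,0,-0.25,0.0001,0.0042,0,0],[0,0,-0.25,0.0001,0.0042,0,0],[0,0,-0.25,0.0001,0.0042,0,0],[0,0,-0.25,0.0001,0.0042,0,0],[0,0,-0.25,0.0001,0.0042,0,0]]]'>/dev/null; python3 e.py
```

```text
t 9.25 arc deg 28.66 radial mm -0.57 z mm 47.11 y heading-tangent deg -0.13 tilt [-0.0002  0.    ] F [ 0.13 -0.19 -0.87] w 0.004 xy [ 0.5481 -0.144 ]
```

```bash
python3 -m handwheel '[[[0,0,-0.25,0,0.0042,0,0],[0,0,-0.25,0,0.0042,0,0],[0,0,-0.25,0,0.0042,0,0],[0,0,-0.25,0,0.0042,0,0],[0,0,-0.25,0,0.0042,0,0],[0,0,-0.25,0,0.0042,0,0],[0,0,-0.25,0,0.0042,0,0],[0,0,0,0,0,0,0],[0,0,0,0,0,0,0]]]'>/dev/null; python3 e.py
python3 -m handwheel '[[[0,0,0,0,0,-0.02,0],[0,0,0,0,0,-0.03,0],[0,0,0,0,0,-0.04,0],[0,0,0,0,0,-0.04,0],[0,0,0,0,0,-0.04,0],[0,0,0,0,0,-0.04,0],[0,0,0,0,0,0,0]]]'
python3 e.py
```

```text
t 10.15 arc deg 39.02 radial mm -0.06 z mm 47.26 y heading-tangent deg -0.1 tilt [ 0.0003 -0.0001] F [ 0.76  0.36 -0.18] w 0.007 xy [ 0.522  -0.1315]
time_s: 10.85
tcp_pos: [0.5253, -0.1322, 0.264]
ee_rot: [[-0.332, -0.943, 0.014], [-0.943, 0.332, -0.002], [-0.003, -0.013, -1.0]]
wrist_force: [-0.0, 1.0, 1.1]
gripper_width: -0.001
gripper_force: 0.0
t 10.85 arc deg 37.83 radial mm 0.44 z mm 263.96 y heading-tangent deg 1.12 tilt [ 0.0136 -0.0018] F [-0.03  1.02  1.07] w -0.001 xy [ 0.5253 -0.1322]
```

```bash
python3 -m handwheel '[[[0,0,0,0.04,0.008,0,0],[0,0,0,0.04,0.008,0,0],[0,0,0,0.04,0.008,0,0],[0,0,0,0.04,0.008,0,0],[0,0,0,0.04,0.008,0,0],[0,0,0,0.04,0.008,0,0],[0,0,0,0.04,0.008,0,0],[0,0,0,0.04,0.008,0,0],[0,0,0,0.04,0.008,0,0],[0,0,0,0.04,0.008,0,0],[0,0,0,0,0,0,0],[0,0,0,0,0,0,0]]]'
python3 - <<'E'
from h import *
A=cams.capture("top")[:,:,::-1];B=cams.capture("scene")[:,:,::-1]
cv2.imwrite("pics/top3.png",A);cv2.imwrite("pics/scene3.png",B)
f=lambda a,s:cv2.resize(a,None,fx=s,fy=s,interpolation=cv2.INTER_CUBIC)
a=f(A[210:295,355:465],4.5);b=f(B[280:405,250:325],4); H=max(a.shape[0],b.shape[0]); p=lambda x:cv2.copyMakeBorder(x,0,H-x.shape[0],0,0,cv2.BORDER_CONSTANT)
cv2.imwrite("pics/c3.png",np.hstack([p(a),p(b)]))
E
```

```text
time_s: 12.05
tcp_pos: [0.3126, -0.4827, 0.2562]
ee_rot: [[-0.335, -0.942, -0.001], [-0.942, 0.335, 0.001], [-0.001, 0.001, -1.0]]
wrist_force: [0.1, -0.3, -0.2]
gripper_width: 0.008
gripper_force: 0.0
```

View pics/c3.png

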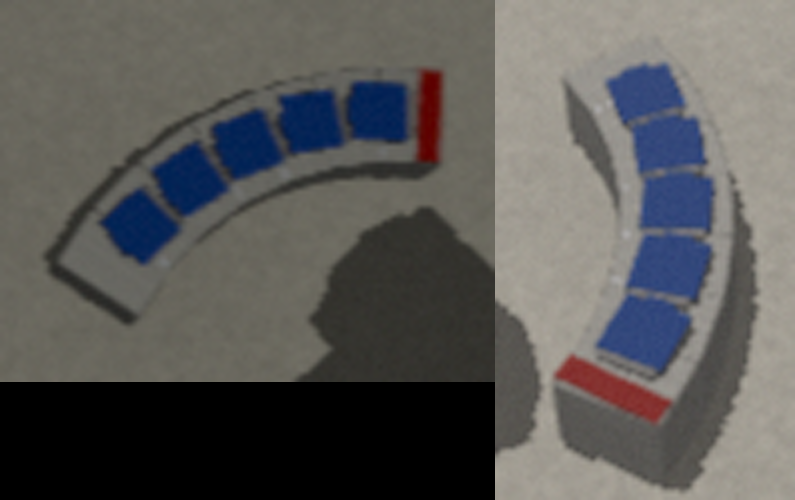

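View pics/scene3.png

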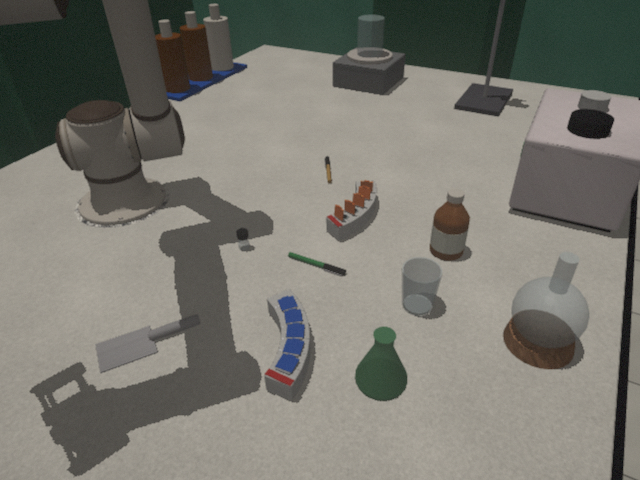

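All five blue lids lie flat (top crop, from (378,110) to (140,227)). The tray corners are at the same pixels as before, the orange lids are still open, and nothing else has moved. The arm is clear, so I'll hand in.

```bash
python3 -c "
from station import r
print(r.finish_job())"
```

```text
the job is handed in; nothing more can be done
None
```

All five blue lids were folded shut in order from the red-striped end. In the final pictures the blue tray had not moved, the orange tray was still open, nothing else was disturbed and the arm was clear, and I handed the job in after about 12 s.

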